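# Gauge a tool-handle dowel in the go and no-go forks

## Task

Check the thicker of the two standing dowels, a blank for tool handles. Keeping it upright and down at the bench top, slide it through the wide gap (the go fork) from the robot's side until it is right out beyond the far side; then carry it over to the robot's side of the narrow gap (the no-go fork) and push it squarely into the mouth, which must stop it. Leave it standing there in the mouth, let go of it, and leave the thinner dowel standing where it is.

Things in the scene. Friction and masses are not known exactly. Their poses are not given: they have to be found in the camera images.
- dowel: The part to check: a plain pale wooden dowel, 34 mm in diameter and 120 mm tall, standing upright and loose on the bench, about 75 g. Origin: centre of its underside; z runs up its axis; its yaw means nothing. It is round, and best gripped near 85 mm up, so that the fingers stay above the forks.
- thin_dowel: A bystander: a thinner pale wooden dowel, 20 mm in diameter, 120 mm tall, standing loose. Origin: centre of its underside, z up its axis. Not to be moved or knocked over.
- go_fork: Go fork: two aluminium blocks fixed side by side on the bench, a straight 50 mm gap between them, open at top and both ends. Each block: 30 mm along the gap, 40 mm wide, 40 mm tall. Origin: middle of the gap at bench height; x along the gap, away from the robot's side (near faces at x = -15 mm, far at +15 mm), y across, z up. The gap's floor is the bench top.
- nogo_fork: No-go fork: the same two fixed aluminium blocks (30 mm along the gap, 40 mm wide, 40 mm tall), but the gap is only 24 mm wide. Origin: middle of the gap at bench height; x along the gap, away from the robot's side, y across, z up. The thick dowel pushed in squarely along +x is stopped by the two near corners with its axis at about x = -27 mm.

How it is judged (in metres and radians):
On the way, in this order (a step that is already met when the one before it is completed fails the run):
1. the thick dowel is upright, down at the bench, on the robot's side of the go gap and in line with it (x of dowel in the frame of go_fork between -0.16 and -0.028 m and y of dowel in the frame of go_fork between -0.045 and 0.045 m and height (world z) of dowel below 0.025 m and angle between dowel's own z axis and vertical below 0.17 rad), for 0.05 s.
2. it is inside the go gap, upright and down between the blocks (x of dowel in the frame of go_fork between -0.016 and 0.016 m and y of dowel in the frame of go_fork between -0.014 and 0.014 m and height (world z) of dowel below 0.025 m and angle between dowel's own z axis and vertical below 0.17 rad), for 0.05 s.
3. it has come right out at the far side of the go gap, still down at the bench (x of dowel in the frame of go_fork between 0.033 and 0.16 m and y of dowel in the frame of go_fork between -0.045 and 0.045 m and height (world z) of dowel below 0.025 m and angle between dowel's own z axis and vertical below 0.17 rad), for 0.05 s.
4. it is pushed, upright and low, against the near mouth of the no-go gap (over 1 N), within 10 mm of its middle line (x of dowel in the frame of nogo_fork between -0.04 and -0.018 m and y of dowel in the frame of nogo_fork between -0.01 and 0.01 m and height (world z) of dowel below 0.025 m and angle between dowel's own z axis and vertical below 0.17 rad and contact force between dowel and nogo_fork above 1 N), for 0.05 s.
At the end, for the whole second after the job is handed in: The thick dowel stands upright (within 6 degrees) on the bench, at rest and released, in the near mouth of the no-go gap: its axis within 13 mm of the gap's middle line and 18 to 48 mm before the fork's centre. The thin dowel still stands within 30 mm of where it was (x of dowel in the frame of nogo_fork between -0.048 and -0.018 m and y of dowel in the frame of nogo_fork between -0.013 and 0.013 m and height (world z) of dowel below 0.006 m and angle between dowel's own z axis and vertical below 0.1 rad and linear speed of dowel below 0.02 m/s and contact force between dowel and the fingers below 0.1 N and distance of thin_dowel from where it was at the start of the episode below 0.03 m and angle between thin_dowel's own z axis and vertical below 0.17 rad); the robot touches nothing.
It fails at once if the thin dowel is knocked over or moved by 30 mm (distance of thin_dowel from where it was at the start of the episode above 0.03 m or angle between thin_dowel's own z axis and vertical above 0.5 rad).
It also fails if it takes over 59 s, if anything falls off the work surface, if the arm or the gripper's body presses on something with over 40 N, if the wrist force passes 120 N, or if a joint passes its speed limit or range.

## Robot

A 6-joint arm with a two-finger parallel gripper is mounted at the origin on the work surface. World frame = base frame: x ahead of the robot, y to its left, z up, the work surface at z = 0. Lengths are in mm, angles in rad, forces in N, time in s.
With the tool pointing down it reaches from about 350 to 775 mm from the base axis. Payload 7.3 kg.
Tool frame: the origin (TCP) lies on the mounting face of the last link; the fingertips stand 178 mm ahead of it and the grasp point (between the pads) lies 159 mm ahead of it; z points along the fingers, y is the line along which they close (so a half turn about z gives the same grasp; the last joint's range is limited). The gripper opens to 92 mm and grips with 3 to 60 N. Pads are 19 mm wide; open, the fingers measure 130 mm over their backs; the gripper's body (75 mm by 190 mm) begins 47 mm behind the grasp point.
Start: joints at [1.085, 0.342, 1.524, -0, 1.275, -0.146], TCP at [174.96, 494.992, 404.741] pointing down, gripper open.
Joint ranges: [-2.53, 2.53], [-0.77, 2.02], [0.04, 2.7], [-1, 4.14], [0.28, 2.66], [-3.11, 3.11]. Speed limits (rad/s): [2.57, 2.57, 3.14, 3.14, 3.14, 3.14].

## Interface

Orientations are given as [roll, pitch, yaw] about the fixed x, y, z axes, in that order (R = Rz(yaw) Ry(pitch) Rx(roll)).
In Python, from plant import bot, capture, get_obs gives the robot as it stands (bot), with the cameras as plain functions and the readings as plain functions.
- The arm moves only by the shell command python3 shift.py, which reads ROWS from standard input. ROWS is a JSON list of rows, 1 to 5 of them, each of 5 numbers: the finger opening in mm, then dx, dy, dz in parts of the range, where 1.0 means 300 mm, then a turn about the tool's z in parts of the range, where 1.0 means 180 degrees; each row is the pose to reach, as a shift and turn from the pose commanded when the command began, along the tool's axes at that moment; what a row does not reach only later rows make up. A row lasts 1/8 s, in which the tool goes at most 62.5 mm and 0.188 rad, less where a joint would pass 70% of its speed; a pose out of reach is approached as far as the arm can. The fingers move at their own pace and stop on an object; the grip force is fixed at half the most. Time passes only in rows, so rows that do not move let the fingers close. It prints the time, the measured TCP pose, the force, the opening and the grip force at its end. A shift or turn number past 1, either way, is cut back to 1. Input that does not fit is refused with a message, and nothing moves.
- get_obs(): the state, without advancing time (a new reading comes with each control period).
- capture(name): name is "scene" or "side" or "wrist"; returns a dict with "color" (420x560x3 uint8, red, green, blue), "K" (3x3 intrinsics, pixels), "k1" (the pictures are not rectified: a ray, as slopes to the right and down, at radius r is drawn at 1 + k1 r^2 times it, then the intrinsics apply), "R" (3x3) and "t" (3): a world point X has camera coordinates R X + t. Camera axes: x right, y down, z forward; pixel columns grow to the right and rows downward; lengths in mm; the calibration is good to about 2 mm. A picture is of the moment at which its call begins. There is no depth.
- bot.close_job(): hands the job in; it is judged then, once.
The state is a dict: "time": time; "joint_positions": joint angles; "dq": joint speeds; "tau": joint torques, N m; "tool_pos": TCP position; "tcp_rot": TCP orientation; "contact_force": force on the tool from outside, world axes, zero at the start; "moment": the same for the moment, N m; "grip_width": finger opening in mm; "finger_force": force on a finger pad.
Only numpy, scipy, OpenCV 4.12 (cv2) and the standard library are available. Lean on these libraries where they do the work, as an engineer would, in place of code of your own. Each camera call takes 0.05 s, during which the arm holds its last target. There are 200 camera calls.

## Working session

There is one attempt and no reset: what is moved stays moved. The work goes in short steps, Python scripts to look and compute and a shell command to move; the robot and the scene stay as the last step left them, time stands still between calls to the robot, and variables do not carry over. Pictures are saved under pics/ and viewed, at most 10 in all, crops included, and the job is handed in when it is done.

```bash
ls; mkdir -p pics; python3 - <<'E'
from plant import bot, capture, get_obs
import cv2,numpy as np
for n in ["scene","side"]:
    c=capture(n); cv2.imwrite(f"pics/{n}0.png",c["color"][:,:,::-1])
    np.savez(f"{n}0.npz",**c)
    C=-c["R"].T@c["t"]; print(n,C.round(),c["R"][2].round(2),c["K"][0,0],c["k1"])
print(get_obs())
E
```

```text
pics
plant.py
shift.py
scene [ 921. -304.  854.] [-0.42  0.33 -0.84] 494.8354394097753 -0.09390462200486924
side [ 296. -742.  729.] [ 0.22  0.72 -0.66] 500.0824329263933 -0.13269456384966757
{'time': 0.1, 'joint_positions': array([ 1.08499547e+00,  3.42622766e-01,  1.52491262e+00, -4.17766164e-06,
        1.27541453e+00, -1.45998832e-01]), 'dq': array([-1.20361086e-04,  1.39091861e-05, -4.23370302e-03,  1.57736575e-03,
        1.10250436e-03,  1.26626454e-03]), 'tau': array([ 4.25939315e-04, -4.32003593e+01, -2.44694102e+01,  7.17741321e-02,
        5.26349957e-02, -5.10360496e-05]), 'tool_pos': array([174.90269588, 494.87653774, 404.13311595]), 'tcp_rot': array([-3.14024924e+00, -1.93503744e-04,  2.80179172e+00]), 'contact_force': array([ 0.96902001,  0.03471519, -0.18402167]), 'moment': array([-0.01202721,  0.00450292, -0.0116816 ]), 'finger_force': 0.0, 'grip_width': 91.72672076399128}
```

View pics/scene0.png

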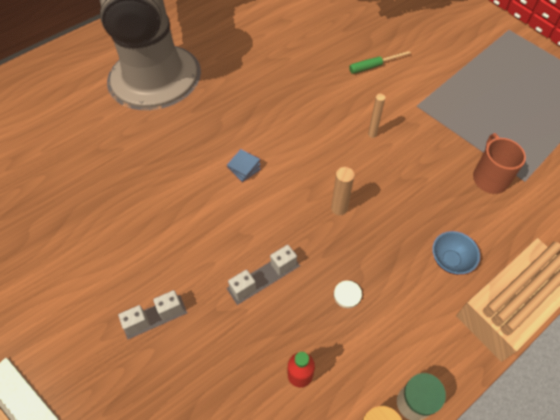

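View pics/side0.png

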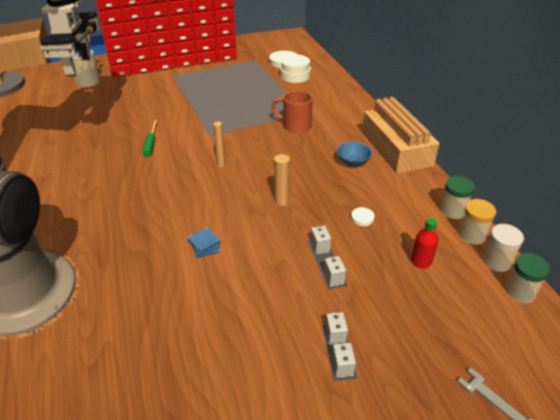

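The scene view shows the thick dowel at about (343,190), the thin one at (377,115), the wide go fork at (263,272) and the narrow no-go fork at (151,314). The side view shows the same items at (282,180), (219,145), (328,256) and (340,345). Next I need enlarged crops.

```bash
python3 - <<'E'
import cv2,numpy as np
a=cv2.imread("pics/scene0.png");b=cv2.imread("pics/side0.png")
A=cv2.resize(a[240:340,110:310],None,fx=4,fy=4,interpolation=cv2.INTER_CUBIC)[:400]
B=cv2.resize(b[220:385,300:365],None,fx=3.5,fy=3.5,interpolation=cv2.INTER_CUBIC)
cv2.imwrite("pics/A.png",A);cv2.imwrite("pics/B.png",B)
E
```

```text
(no output)
```

View pics/A.png

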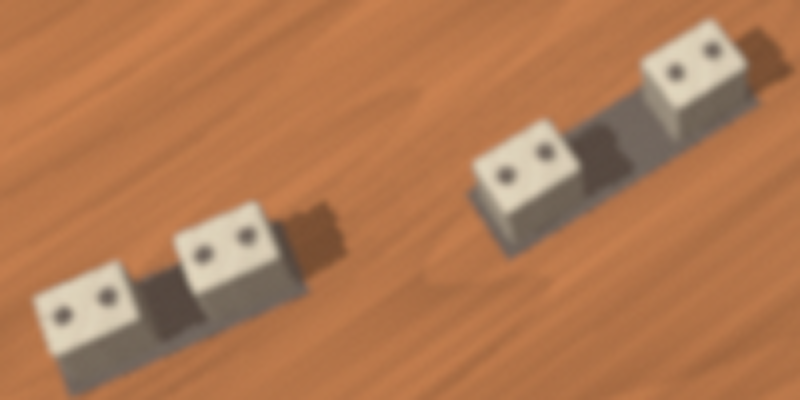

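View pics/B.png

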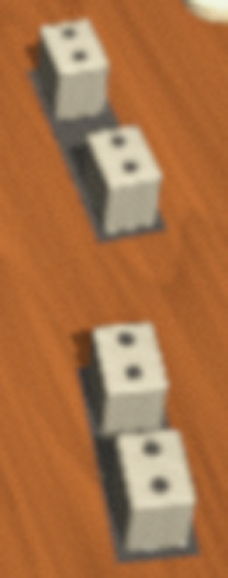

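Crop A shows the bright top faces, each with two dark holes, for all four blocks. Crop B shows the same blocks from the side. The eight holes can be matched between the views, so I'll triangulate them and check for a height of about 40. I'll also triangulate the dowels' top faces.

```bash
cat >h.py <<'E'
import cv2,numpy as np
def und(c,p):
    K=c["K"];k=float(c["k1"])
    return cv2.undistortPoints(np.array(p,float).reshape(-1,1,2),K,np.array([k,0,0,0,0.])).reshape(-1,2)
def ray(c,p):
    d=np.c_[und(c,p),np.ones(len(np.atleast_2d(p)))]@c["R"]
    return -c["R"].T@c["t"],d/np.linalg.norm(d,axis=1)[:,None]
def plane(c,p,z):
    C,d=ray(c,p); return C+d*((z-C[2])/d[:,2])[:,None]
def tri(c1,p1,c2,p2):
    P=[np.c_[c["R"],np.reshape(c["t"],3)] for c in(c1,c2)]
    X=cv2.triangulatePoints(P[0],P[1],und(c1,p1).T,und(c2,p2).T)
    return (X[:3]/X[3]).T
E
python3 - <<'E'
from h import *
a=dict(np.load("scene0.npz"));b=dict(np.load("side0.npz"))
A=np.array([(63,315),(108,297),(203,254),(247,236),(506,175),(545,152),(676,72),(712,50)])/4+[110,240]-.375
B=np.array([(159,485),(151,448),(133,372),(125,339),(130,166),(118,141),(79,56),(69,33)])/3.5+[300,220]-.36
def ref(c,p):
    g=cv2.cvtColor(c["color"],cv2.COLOR_RGB2GRAY).astype(float);o=[]
    yy,xx=np.mgrid[:g.shape[0],:g.shape[1]]
    for q in p:
        for _ in range(3):
            m=np.hypot(xx-q[0],yy-q[1])<3
            w=np.clip(np.percentile(g[m],75)-g,0,None)*m
            q=np.array([(w*xx).sum(),(w*yy).sum()])/w.sum()
        o.append(q)
    return np.array(o)
A2=ref(a,A);B2=ref(b,B);print("shift",np.abs(A2-A).max().round(2),np.abs(B2-B).max().round(2))
X=tri(a,A2,b,B2);print(X.round(1))
for n,c,p in(("sc",a,A2),("si",b,B2)):print(n,(plane(c,p,40)).round(1)[:,:2].tolist())
# dowels
for n,c,boxes in(("sc",a,[(320,155,370,225),(360,85,395,145)]),("si",b,[(265,145,300,215),(207,113,232,175)])):
    for x0,y0,x1,y1 in boxes:
        r=c["color"][y0:y1,x0:x1]; lab=cv2.cvtColor(r,cv2.COLOR_RGB2LAB).astype(int); hsv=cv2.cvtColor(r,cv2.COLOR_RGB2HSV)
        cx=(x1-x0)//2
        print(n,"rowmid LAB/S")
        for y in range(0,y1-y0,6): print(y+y0,[tuple(lab[y,x])[1:]+(int(r[y,x].max()),) for x in range(cx-12,cx+13,4)] if 0 else " ".join(f"{hsv[y,x,0]}/{hsv[y,x,1]}/{hsv[y,x,2]}" for x in range(max(0,cx-16),min(x1-x0,cx+17),4)))
E
```

```text
shift 0.16 0.66
[[ 530.8 -348.6   40.3]
 [ 535.1 -328.9   40.2]
 [ 543.9 -285.9   40.2]
 [ 548.1 -266.2   40.3]
 [ 594.4 -160.2   40.9]
 [ 595.8 -139.8   41. ]
 [ 600.4  -70.3   40.7]
 [ 601.9  -50.1   41.7]]
sc [[530.8, -348.7], [535.2, -329.1], [543.9, -286.0], [548.1, -266.4], [594.2, -160.3], [595.8, -140.0], [600.3, -70.4], [601.8, -50.2]]
si [[530.9, -348.3], [535.1, -328.6], [543.8, -285.5], [548.1, -265.8], [594.6, -159.1], [596.0, -138.3], [600.5, -69.3], [602.4, -47.6]]
sc rowmid LAB/S
155 12/153/183 12/155/188 12/154/184 12/154/177 12/155/186 12/154/185 12/154/186 12/154/190 12/154/185
161 12/154/181 12/152/181 12/154/187 12/154/185 12/153/187 12/153/190 12/153/188 12/154/184 12/153/185
167 12/154/186 12/154/186 12/153/187 14/135/217 15/133/225 13/146/201 12/154/185 12/154/187 12/154/196
173 12/152/184 12/155/183 16/123/231 18/118/235 15/125/234 17/122/235 14/134/223 12/154/179 12/153/183
179 12/154/187 12/153/193 15/129/180 16/125/230 17/119/235 15/126/231 13/141/166 12/153/183 12/153/183
185 12/154/190 12/152/190 14/132/176 14/133/169 14/132/158 14/134/126 12/151/169 12/
[... 3114 characters left out ...]
/130 16/154/224 17/152/225 15/49/126 14/49/131 14/44/132
131 12/94/139 16/45/130 14/153/163 15/156/209 14/64/132 12/78/137 12/140/157
137 13/186/199 12/181/183 13/164/163 15/155/211 13/181/168 13/184/186 13/184/188
143 13/184/191 13/183/191 13/172/157 15/153/210 13/173/159 12/187/166 13/188/176
149 12/187/175 13/186/191 13/174/120 15/155/203 14/165/159 13/187/172 13/187/179
155 12/188/171 12/184/180 13/183/142 15/158/194 14/159/170 12/185/175 12/186/180
161 13/186/177 12/184/166 13/185/171 15/158/189 15/160/180 13/188/179 12/183/180
167 13/188/171 12/188/175 13/185/168 13/177/184 13/183/185 13/189/178 13/184/183
173 12/184/180 12/183/178 12/189/167 12/185/178 13/185/176 13/187/180 12/186/178
```

```bash
python3 - <<'E'
from h import *
a=dict(np.load("scene0.npz"));b=dict(np.load("side0.npz"))
def blob(c,box,vmin,smax,smin=0):
    x0,y0,x1,y1=box;h=cv2.cvtColor(c["color"],cv2.COLOR_RGB2HSV)[y0:y1,x0:x1]
    m=cv2.inRange(h,(10,smin,vmin),(25,smax,255))
    n,_,st,ce=cv2.connectedComponentsWithStats(m);i=1+st[1:,4].argmax()
    return ce[i]+[x0,y0],st[i,:]+[x0,y0,0,0,0]
for n,bs,bi in(("thick",(320,155,370,225),(265,145,300,215)),("thin",(360,85,395,145),(207,113,232,175))):
    p,s1=blob(a,bs,206,142);q,s2=blob(b,bi,222,170,120)
    print(n,"tops",p.round(1),s1[2:],q.round(1),s2[2:],"X",tri(a,[p],b,[q]).round(1),plane(a,[p],120).round(1),plane(b,[q],120).round(1))
    # body silhouette: lowest point in each view -> near rim at z=0
    p,s1=blob(a,bs,110,143);q,s2=blob(b,bi,110,168,120)
    lo=[s1[0]+s1[2]/2,s1[1]+s1[3]-.5];print(" bodies",s1,s2)
X=np.array([[530.8,-348.6],[535.1,-328.9],[543.9,-285.9],[548.1,-266.2],[594.4,-160.2],[595.8,-139.8],[600.4,-70.3],[601.9,-50.1]])
for n,h in(("nogo",X[:4]),("go",X[4:])):
    c=h.mean(0);u=h[2:].mean(0)-h[:2].mean(0);yaw=np.arctan2(-u[0],u[1])
    print(n,c.round(1),"spacing",np.hypot(*u).round(1),"yaw",yaw.round(4))
E
```

```text
thick tops [344.6 173.7] [ 18  16 216] [281.6 158.3] [14  9 95] X [[571.4 105.3 119.7]] [[571.8 104.9 120. ]] [[571.2 105.2 120. ]]
 bodies [331 166  24  49 810] [274 154  16  52 715]
thin tops [380.4  96.6] [10  8 56] [217.4 123.7] [ 6  5 22] X [[471.4 293.4 119.3]] [[471.6 293.1 120. ]] [[471.3 291.7 120. ]]
 bodies [368  93  18  45 403] [207 122  25  45 359]
nogo [ 539.5 -307.4] spacing 64.0 yaw -0.2052
go [ 598.1 -105.1] spacing 90.0 yaw -0.0673
```

Everything checks out: the spacings are 64 and 90 mm, block tops 40 mm and dowel tops 120 mm. The thick dowel is at (571.4, 105.2). I'll move above it and turn to line up with the no-go fork.

Careful with the scale: shifts go in shares of 300 mm and turns go in shares of 180 degrees. That gives: -280 mm / 300 = -0.9333, -130 mm / 300 = -0.4333.

```bash
echo '[[92, -0.9333, -0.4333, 0, 0], [92, -0.9333, -0.4333, 0, 0], [92, -0.9333, -0.4333, 0, 0], [92, -0.9333, -0.4333, 0, 0], [92, -0.9333, -0.4333, 0, 0]]' | python3 shift.py
echo '[[92, -0.7467, -0.35, 0, -0.043], [92, -0.7467, -0.35, 0, -0.043], [92, -0.7467, -0.35, 0, -0.043], [92, -0.7467, -0.35, 0, -0.043], [92, -0.7467, -0.35, 0, -0.043]]' | python3 shift.py
cat >>h.py <<'E'
def go(x,y,z):
    from plant import bot, capture, get_obs
    o=get_obs();s=o["tcp_rot"][2];d=np.array([x,y])-o["tool_pos"][:2]
    print("at",o["tool_pos"].round(1),"yaw",round(s,3),"-> dx %.1f dy %.1f dz %.1f"%(d@[np.cos(s),np.sin(s)],d@[np.sin(s),-np.cos(s)],o["tool_pos"][2]-z),"F",o["contact_force"].round(1),"w",round(o["grip_width"],1),"ff",o["finger_force"])
E
python3 - <<'E'
from h import *; from plant import bot, capture, get_obs
go(571.4,105.2,244)
c=capture("wrist");cv2.imwrite("pics/w1.png",c["color"][:,:,::-1])
K=c["K"];X=c["R"]@[571.4,105.2,120]+c["t"];x,y=X[:2]/X[2];k=1+c["k1"]*(x*x+y*y);print(K[0,0]*x*k+K[0,2],K[1,1]*y*k+K[1,2])
E
```

```text
time: 0.72
tool_pos: [396.8, 277.4, 404.6]
tcp_rot: [-3.142, -0.0, 2.802]
contact_force: [1.6, 0.1, -0.3]
grip_width: 91.8
finger_force: 0.0
time: 1.35
tool_pos: [573.9, 102.2, 403.4]
tcp_rot: [-3.141, -0.001, 2.932]
contact_force: [-0.4, 0.4, -0.5]
grip_width: 91.7
finger_force: 0.0
at [573.9 102.2 403.4] yaw 2.932 -> dx 3.1 dy 2.4 dz 159.4 F [-0.4  0.4 -0.5] w 91.7 ff 0.0
283.26748898614903 204.63131637017446
```

View pics/w1.png

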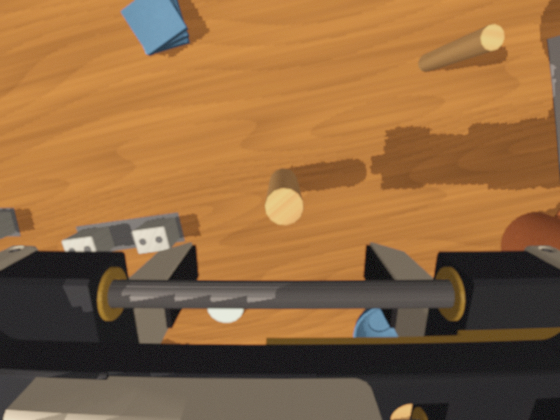

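The wrist view shows the thick dowel's top at (284,206), against a predicted (283,205). Next I descend, leaving corrections until the arm settles.

To row units: 80 mm / 300 = 0.2667, 40 mm / 300 = 0.1333.

```bash
echo '[[92, 0, 0, 0.1333, 0], [92, 0, 0, 0.2667, 0], [92, 0, 0, 0.2667, 0]]' | python3 shift.py
python3 -c "
from h import *
go(571.4,105.2,244)"
```

```text
time: 1.78
tool_pos: [570.2, 106.5, 322.1]
tcp_rot: [-3.14, -0.007, 2.938]
contact_force: [-0.0, 1.1, 0.5]
grip_width: 91.9
finger_force: 0.0
at [570.2 106.5 322.1] yaw 2.938 -> dx -1.5 dy -1.1 dz 78.1 F [-0.   1.1  0.5] w 91.9 ff 0.0
```

To row units: 80.5 mm / 300 = 0.2683, 40 mm / 300 = 0.1333.

```bash
echo '[[92, 0, 0, 0.1333, 0], [92, 0, 0, 0.2683, 0], [92, 0, 0, 0.2683, 0], [92, 0, 0, 0.2683, 0]]' | python3 shift.py
echo '[[25, 0, 0, 0, 0], [25, 0, 0, 0, 0], [25, 0, 0, 0, 0], [25, 0, 0, 0, 0], [25, 0, 0, 0, 0]]' | python3 shift.py
python3 -c "
from h import *
go(518.3,-99.7,244)"
```

```text
time: 2.28
tool_pos: [572.5, 105.9, 246.7]
tcp_rot: [3.141, 0.003, 2.937]
contact_force: [0.8, 0.0, -0.2]
grip_width: 91.7
finger_force: 0.0
time: 2.9
tool_pos: [571.8, 105.4, 244.2]
tcp_rot: [3.142, -0.0, 2.937]
contact_force: [0.1, 0.3, 0.3]
grip_width: 46.0
finger_force: 0.0
at [571.8 105.4 244.2] yaw 2.937 -> dx 10.7 dy -211.7 dz 0.2 F [0.1 0.3 0.3] w 46.0 ff 0.0
```

To row units: -3 mm / 300 = -0.01.

```bash
echo '[[25, 0, 0, 0, 0], [25, 0, 0, 0, 0], [25, 0, 0, 0, 0], [25, 0, 0, 0, 0]]' | python3 shift.py
echo '[[25, 0, 0, -0.01, 0], [25, 0, 0, -0.01, 0]]' | python3 shift.py
python3 -c "
from h import *
go(518.3,-99.7,247)"
```

```text
time: 3.4
tool_pos: [571.8, 105.5, 244.1]
tcp_rot: [3.142, -0.0, 2.937]
contact_force: [-0.7, 0.1, -1.1]
grip_width: 33.6
finger_force: 30.0
time: 3.65
tool_pos: [571.9, 105.5, 247.5]
tcp_rot: [3.141, 0.0, 2.937]
contact_force: [-0.3, 0.3, -1.2]
grip_width: 33.2
finger_force: 30.0
at [571.9 105.5 247.5] yaw 2.937 -> dx 10.8 dy -211.8 dz 0.5 F [-0.3  0.3 -1.2] w 33.2 ff 29.997109472751617
```

To row units: -212 mm / 300 = -0.7067, -100 mm / 300 = -0.3333.

```bash
echo '[[25, 0.01, -0.1667, 0, 0], [25, 0.0167, -0.3333, 0, 0], [25, 0.0267, -0.5, 0, 0], [25, 0.0333, -0.6333, 0, 0], [25, 0.0367, -0.7067, 0, 0]]' | python3 shift.py
echo '[[25, 0, 0, 0.0067, 0], [25, 0, 0, 0.0067, 0], [25, 0, 0, 0.0067, 0]]' | python3 shift.py
python3 - <<'E'
from h import *; from plant import bot, capture, get_obs
go(518.3,-99.7,245); go(658,-109.1,245)
a=capture("scene");b=capture("side")
A=a["color"][200:320,170:350];B=b["color"][150:300,230:400]
cv2.imwrite("pics/c1.png",np.hstack([cv2.resize(A,(400,267)),cv2.resize(B,(400,353))[:267]])[:,:,::-1])
E
```

```text
time: 4.28
tool_pos: [517.4, -101.8, 247.4]
tcp_rot: [-3.141, 0.0, 2.935]
contact_force: [-0.2, 0.2, -0.6]
grip_width: 33.2
finger_force: 30.0
time: 4.65
tool_pos: [518.1, -98.9, 245.2]
tcp_rot: [3.141, -0.0, 2.938]
contact_force: [0.5, -0.1, -0.5]
grip_width: 33.7
finger_force: 30.0
at [518.1 -98.9 245.2] yaw 2.938 -> dx -0.3 dy -0.7 dz 0.2 F [ 0.5 -0.1 -0.5] w 33.7 ff 29.997179210186005
at [518.1 -98.9 245.2] yaw 2.938 -> dx -139.0 dy 18.3 dz 0.2 F [ 0.5 -0.1 -0.5] w 33.7 ff 29.997179210186005
```

View pics/c1.png

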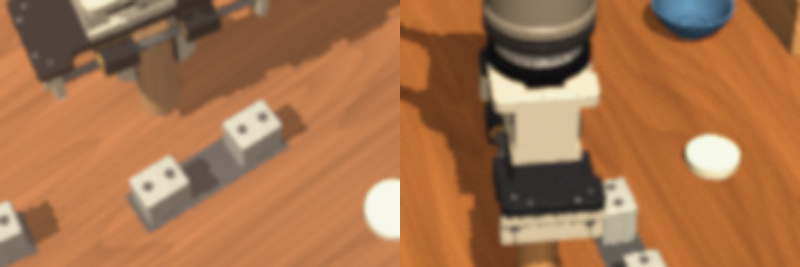

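The scene crop shows the dowel upright, its foot at (160,110), just before the go gap. Now I slide it through.

To row units: -80 mm / 300 = -0.2667, -68 mm / 300 = -0.2267.

```bash
echo '[[25, -0.06, 0.0067, 0, 0], [25, -0.12, 0.0167, 0, 0], [25, -0.1733, 0.0233, 0, 0], [25, -0.2267, 0.03, 0, 0], [25, -0.2667, 0.035, 0, 0]]' | python3 shift.py
python3 -c "
from h import *
go(598.1,-105.1,245)"
echo '[[25, -0.0467, 0.0067, 0, 0], [25, -0.0933, 0.0123, 0, 0], [25, -0.14, 0.0183, 0, 0], [25, -0.1867, 0.0247, 0, 0], [25, -0.2, 0.0267, 0, 0]]' | python3 shift.py
python3 -c "
from h import *
go(658,-109.1,245)"
```

```text
time: 5.38
tool_pos: [599.1, -105.4, 245.1]
tcp_rot: [3.141, -0.0, 2.938]
contact_force: [-0.1, -0.5, -0.7]
grip_width: 33.8
finger_force: 30.0
at [ 599.1 -105.4  245.1] yaw 2.938 -> dx 1.0 dy 0.0 dz 0.1 F [-0.1 -0.5 -0.7] w 33.8 ff 29.99715954065323
time: 6.0
tool_pos: [659.3, -110.0, 245.0]
tcp_rot: [3.142, -0.0, 2.937]
contact_force: [0.2, 0.4, -0.3]
grip_width: 33.7
finger_force: 30.0
at [ 659.3 -110.   245. ] yaw 2.937 -> dx 1.4 dy 0.6 dz -0.0 F [ 0.2  0.4 -0.3] w 33.7 ff 29.997186362743378
```

To row units: -80 mm / 300 = -0.2667, -40 mm / 300 = -0.1333.

```bash
echo '[[25, 0, 0, 0, 0], [25, 0, 0, -0.1333, 0], [25, 0, 0, -0.2667, 0], [25, 0, 0, -0.2667, 0]]' | python3 shift.py
python3 -c "
from h import *
go(451.4,-289,325)"
```

```text
time: 6.5
tool_pos: [659.0, -110.3, 329.3]
tcp_rot: [-3.141, 0.007, 2.937]
contact_force: [0.5, 0.1, -0.6]
grip_width: 33.4
finger_force: 30.0
at [ 659.  -110.3  329.3] yaw 2.937 -> dx 166.9 dy -217.2 dz 4.3 F [ 0.5  0.1 -0.6] w 33.4 ff 29.997243583202362
```

To row units: -217 mm / 300 = -0.7233, -189 mm / 300 = -0.63.

```bash
echo '[[25, 0.1233, -0.16, 0, 0], [25, 0.2467, -0.32, 0, 0], [25, 0.37, -0.48, 0, 0], [25, 0.4833, -0.63, 0, 0], [25, 0.5567, -0.7233, 0, 0]]' | python3 shift.py
echo '[[25, 0, 0, 0.1, 0], [25, 0, 0, 0.2, 0], [25, 0, 0, 0.26, 0], [25, 0, 0, 0.26, 0], [25, 0, 0, 0.26, 0]]' | python3 shift.py
python3 -c "
from h import *
go(451.4,-289,245);go(539.5-27*.979,-307.4+27*.2038,245)"
```

```text
time: 7.12
tool_pos: [448.6, -289.7, 324.2]
tcp_rot: [3.141, -0.002, 2.935]
contact_force: [-0.0, 0.5, 0.2]
grip_width: 33.6
finger_force: 30.0
time: 7.75
tool_pos: [450.9, -288.5, 247.1]
tcp_rot: [3.141, -0.001, 2.937]
contact_force: [-0.4, 0.3, -1.5]
grip_width: 33.2
finger_force: 30.0
at [ 450.9 -288.5  247.1] yaw 2.937 -> dx -0.6 dy -0.4 dz 2.1 F [-0.4  0.3 -1.5] w 33.2 ff 29.994953870773315
at [ 450.9 -288.5  247.1] yaw 2.937 -> dx -63.6 dy -0.4 dz 2.1 F [-0.4  0.3 -1.5] w 33.2 ff 29.994953870773315
```

To row units: -54 mm / 300 = -0.18, 2.5 mm / 300 = 0.0083.

```bash
echo '[[25, 0, 0, 0.0083, 0], [25, -0.0667, -0.001, 0.0083, 0], [25, -0.1333, -0.0013, 0.0083, 0], [25, -0.18, -0.0013, 0.0083, 0], [25, -0.18, -0.0013, 0.0083, 0]]' | python3 shift.py
echo '[[25, -0.0133, 0, 0, 0], [25, -0.0267, 0, 0, 0], [25, -0.0367, 0, 0, 0], [25, -0.0367, 0, 0, 0]]' | python3 shift.py
python3 -c "
from h import *
go(539.5-27*.979,-307.4+27*.2038,244)"
```

```text
time: 8.38
tool_pos: [504.4, -300.1, 244.8]
tcp_rot: [-3.141, 0.001, 2.937]
contact_force: [-0.8, -0.1, -1.3]
grip_width: 33.9
finger_force: 30.0
time: 8.88
tool_pos: [513.9, -302.5, 244.5]
tcp_rot: [3.142, -0.003, 2.937]
contact_force: [-4.9, -1.1, 2.1]
grip_width: 33.8
finger_force: 30.0
at [ 513.9 -302.5  244.5] yaw 2.937 -> dx 0.9 dy 0.4 dz 0.5 F [-4.9 -1.1  2.1] w 33.8 ff 29.996774196624756
```

The fork is stopping the dowel with about 5 N. I'll press slightly more, hold, ease down and look.

```bash
echo '[[25, -0.0067, 0, 0, 0], [25, -0.0067, 0, 0, 0], [25, -0.0067, 0, 0, 0]]' | python3 shift.py
echo '[[25, 0.0033, 0, 0.0017, 0], [25, 0.0067, 0, 0.0017, 0]]' | python3 shift.py
python3 - <<'E'
from h import *; from plant import bot, capture, get_obs
go(539.5-27*.979,-307.4+27*.2038,244)
a=capture("scene");b=capture("side")
A=a["color"][240:340,100:220];B=b["color"][270:390,270:390]
cv2.imwrite("pics/c2.png",np.hstack([cv2.resize(A,(400,333)),cv2.resize(B,(400,400))[:333]])[:,:,::-1])
E
```

```text
time: 9.25
tool_pos: [515.1, -302.8, 244.5]
tcp_rot: [3.141, -0.005, 2.937]
contact_force: [-8.7, -0.4, 3.8]
grip_width: 33.5
finger_force: 30.0
time: 9.5
tool_pos: [514.0, -302.5, 244.3]
tcp_rot: [-3.141, -0.002, 2.937]
contact_force: [-3.8, -1.4, 1.9]
grip_width: 33.6
finger_force: 30.0
at [ 514.  -302.5  244.3] yaw 2.937 -> dx 1.0 dy 0.4 dz 0.3 F [-3.8 -1.4  1.9] w 33.6 ff 29.99667227268219
```

View pics/c2.png

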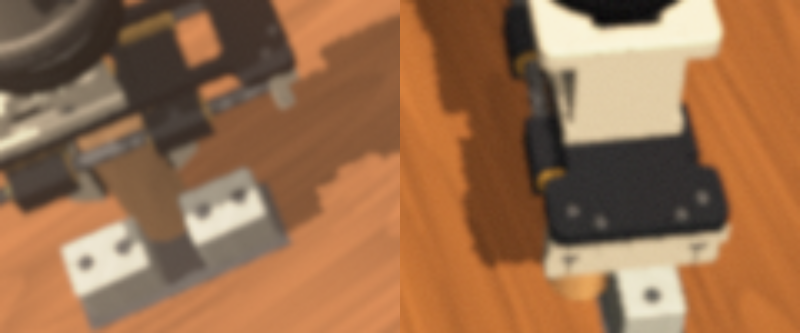

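The scene crop shows the dowel in the mouth of the no-go gap, centred at (160,215). I'll ease the load off, let go and retreat straight up.

To row units: 1 mm / 300 = 0.0033, 0.2 mm / 300 = 0.0007.

```bash
echo '[[25, 0.0033, 0, 0.0007, 0], [25, 0.0033, 0, 0.0007, 0]]' | python3 shift.py
echo '[[92, 0, 0, 0, 0], [92, 0, 0, 0, 0], [92, 0, 0, 0, 0], [92, 0, 0, 0, 0], [92, 0, 0, 0, 0]]' | python3 shift.py
echo '[[92, 0, 0, 0, 0], [92, 0, 0, -0.0667, 0], [92, 0, 0, -0.2, 0], [92, 0, 0, -0.3667, 0], [92, 0, 0, -0.5, 0]]' | python3 shift.py
echo '[[92, 0.3333, 0, 0, 0], [92, 0.3333, 0, 0, 0], [92, 0.3333, 0, 0, 0], [92, 0.3333, 0, 0, 0]]' | python3 shift.py
python3 - <<'E'
from h import *; from plant import bot, capture, get_obs
a=capture("scene");b=capture("side")
for n,c in(("a",a),("b",b)): np.savez(n+"9.npz",**c)
A=a["color"][200:340,60:260];B=b["color"][240:390,250:400]
cv2.imwrite("pics/c3.png",np.hstack([cv2.resize(A,(440,308)),cv2.resize(B,(308,308))])[:,:,::-1])
E
```

```text
time: 9.85
tool_pos: [513.6, -302.4, 244.2]
tcp_rot: [-3.141, 0.0, 2.937]
contact_force: [-4.3, -2.3, 2.8]
grip_width: 33.1
finger_force: 30.0
time: 10.48
tool_pos: [513.8, -302.1, 244.0]
tcp_rot: [3.141, 0.0, 2.937]
contact_force: [0.1, -0.0, 0.8]
grip_width: 78.8
finger_force: 0.0
time: 11.1
tool_pos: [513.7, -302.1, 396.1]
tcp_rot: [-3.141, 0.001, 2.937]
contact_force: [-0.2, -0.7, 0.6]
grip_width: 92.2
finger_force: 0.0
time: 11.6
tool_pos: [416.3, -282.1, 394.4]
tcp_rot: [-3.141, 0.001, 2.937]
contact_force: [0.9, 0.2, 0.8]
grip_width: 91.9
finger_force: 0.0
```

View pics/c3.png

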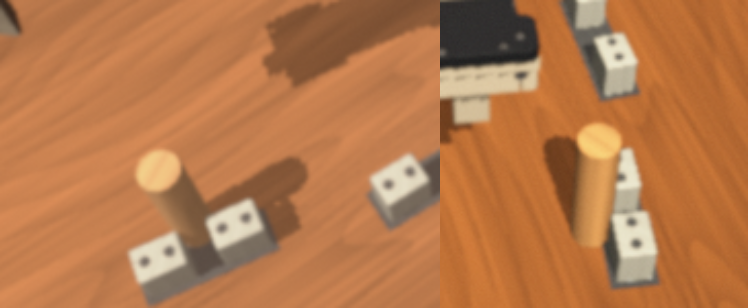

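It stands upright in the mouth, with its top at about (132,277) in the scene view and (327,309) in the side view. One numerical check of the top, then I hand it in.

```bash
python3 - <<'E'
from h import *; from plant import bot, capture, get_obs
a=dict(np.load("a9.npz"));b=dict(np.load("b9.npz"))
X=tri(a,[(131.9,276.9)],b,[(327,308.4)])[0];d=X[:2]-[539.5,-307.4];s=-.2052
r=(d@[np.cos(s),np.sin(s)],d@[-np.sin(s),np.cos(s)]);print(X.round(1),np.round(r,1))
o=get_obs();print(o["contact_force"].round(1),np.abs(o["dq"]).max())
if abs(X[2]-120)<5 and abs(r[0]+29)<9 and abs(r[1])<8: print(bot.close_job())
E
```

```text
[ 512.8 -301.7  118.5] [-27.3   0.2]
[0.3 0.  0.6] 0.004358924857454236
the job is handed in; nothing more can be done
None
```

The thick dowel slid through the go gap and was stopped by the no-go mouth (5–9 N); it stands released there, 27 mm before the fork's centre and 0.2 mm off its middle line; I kept clear of the thin dowel but did not re-measure it; the job is handed in, with no verdict returned.

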